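# Prime the tall shoe-cleaner canister

## Task

Prime the pump of the tall, slim canister, the one with the glass ramekin standing under its spout: press its sprung white nozzle cap all the way down, keep it down for about half a second, then let it spring back up. Do not lean on it hard, leave the short, broad canister's cap alone and do not shift the ramekin.

Things in the scene. Friction and masses are not known exactly. Their poses are not given: they have to be found in the camera images.
- tall: Upright aluminium canister 60 mm across, shoulder at 165 mm, fixed to the table in a dark steel ring; it cannot move or tip. Origin on its axis at table height, z up. On its axis sits the nozzle cap: a flat white disc 38 mm across, 18 mm thick, top face 216 mm above the origin at rest. A white spout 10 mm thick reaches 68 mm out along its own -x, its top 4 mm below the cap's top.
- tall_cap (a joint): How far the tall canister's cap is pressed straight down, in m: 0 at rest (up), 0.010 fully down against its stop. A spring pushes it back: about 3 N starts it, about 9 N holds it fully down.
- short_cap (a joint): The same for the short, broad canister, to be left alone: aluminium, 80 mm across, shoulder at 95 mm, in a steel ring, with the same white cap and spout, cap top 146 mm above the table, a flat black tin under its spout. It stands to the robot's left or right, the tall canister on the other side, their axes at least 0.3 m apart.
- ramekin: Glass ramekin, an open round cup 72 mm across and 42 mm high, 4 mm wall, standing loose on the table under the tall canister's spout, about 85 mm from the canister's axis; origin at the centre of its underside, z up.

How it is judged:
On the way:
1. the tall canister's cap is pressed down at least 7 mm of its 10 mm, for 0.3 s (value of joint tall_cap above 0.007 m), for 0.3 s.
At the end, for the whole second after the job is handed in: The tall canister's cap has sprung back up (within 2 mm), the short canister's cap is up (within 2 mm), and the ramekin stands upright (within 10 degrees), at rest, within 20 mm of where it stood (value of joint each of tall_cap, short_cap below 0.002 m and distance of ramekin from where it was at the start of the episode below 0.02 m and angle between ramekin's own z axis and vertical below 0.17 rad and linear speed of ramekin below 0.02 m/s); the robot touches nothing.
It fails at once if the short canister's cap is pressed more than 3 mm (value of joint short_cap above 0.003 m).
It fails at once if the tall canister or its cap is leaned on with more than 60 N (contact force between anything else and tall above 60 N).
It fails at once if the ramekin is shifted more than 20 mm (distance of ramekin from where it was at the start of the episode above 0.02 m).
It also fails if it takes over 24 s, if anything falls off the work surface, if the arm or the gripper's body presses on something with over 40 N, if the wrist force passes 120 N, or if a joint passes its speed limit or range.

## Robot

A 6-joint arm with a two-finger parallel gripper is mounted at the origin on the work surface. World frame = base frame: x ahead of the robot, y to its left, z up, the work surface at z = 0. Lengths are in m, angles in rad, forces in N, time in s.
With the tool pointing down it reaches from about 0.35 to 0.975 m from the base axis. Payload 17.4 kg.
Tool frame: the origin (TCP) lies midway between the tips of the shut fingers; the grasp point (between the pads) lies 19 mm behind it; x points along the fingers, z is the direction in which the jaws open and shut, and the axes are right-handed (so a half turn about x gives the same grasp; the last joint's range is limited). The gripper opens to 85 mm and grips with 20 to 120 N. Pads are 22 mm wide; open, the fingers measure 114 mm over their backs; the gripper's body (76 mm by 85 mm) begins 54 mm behind the grasp point. The pads swing forward as they close: fully open they stand 13 mm farther back than shut.
Start: joints at [1.31, 0.116, 1.442, -0, 1.584, -0.038], TCP at [0.149, 0.658, 0.231] pointing down, gripper open.
Joint ranges: [-2.83, 2.83], [-0.83, 2.19], [0.07, 2.5], [-1.14, 4.28], [0.01, 3], [-2.97, 2.97]. Speed limits (rad/s): [1.89, 1.89, 2.22, 3.14, 3.14, 3.14].

## Interface

Orientations are given as a unit quaternion [x, y, z, w].
In Python, from cell import robot gives the robot as it stands. The module is installed in compiled form; this text tells all that it offers.
- The arm moves only by the tool move_arm, never from a script. Its argument "targets" is one flat list of numbers, 5 for each row, row after row: the shift along the tool's x, y, z in units of 20 cm (1.0 is 20 cm), then the turn about the tool's x in units of 30 degrees (1.0 is 30 degrees), then the gripper's target within -1 to 1 (shut at 1, half-way at 0, fully open at -1). In form: [tx, ty, tz, spin, hand, tx, ty, tz, spin, hand, ...]. A call has 1 to 20 rows; each row shifts and turns the commanded pose from where the row before left it, along the tool's axes as they then stand; what a row does not reach is not made up. A row lasts 1/10 s, in which the tool goes at most 50 mm and 8.59 degrees, less where a joint would pass 70% of its speed; a pose out of reach is approached as far as the arm can. A call with a number of a shift or a turn outside -1 to 1 is refused whole. A call with a gripper value outside its range is refused whole. The fingers move at their own pace and stop on an object; "grip_force" is the grip in N (left out, the last holds). Time passes only in rows, so rows that do not move let the fingers close. It gives the time, the measured TCP pose, the force and the opening at its end, in the units of the state.
- robot.get_obs(): the state, without advancing time (a new reading comes with each control period).
- robot.get_image(name): name is "scene" or "top" or "wrist"; returns a dict with "pixels" (400x640x3 uint8, red, green, blue), "depth" (400x640 float32, m along the optical axis (not along the pixel's ray), 0 where there is no reading), "fx", "fy", "cx", "cy" (pixels), "k1" (the pictures are not rectified: a ray, as slopes to the right and down, at radius r is drawn at 1 + k1 r^2 times it, then the intrinsics apply), "rvec" (rotation vector, rad) and "tvec" (3), from world to camera coordinates, as OpenCV has them; the wrist camera has in their place "hand_eye" (4x4, takes a point from camera to tool coordinates, whose origin is the TCP and whose axes are the tool frame's). Camera axes: x right, y down, z forward; pixel columns grow to the right and rows downward; lengths in m; the calibration is good to about 2 mm. A picture is of the moment at which its call begins: read the wrist's pose just before it.
- robot.job_done(): hands the job in, once; it reports no verdict.
Trained networks look in a picture, given as the dict that the camera call returned (one of the last four; its "shot" number tells which), for a name from the list of things; names that differ only in an ending like _2 or _b are one class to them, and where a whole thing is asked for, a point or a joint stands for the part that bears it (a point fixed in the world has none). Each returns a list of dicts, best first, with "conf" (0 to 1); they miss things now and then, are a little off and sometimes report something else, mostly with a low value. They report only what shows in the picture. A call takes as long as a camera call.
- robot.boxes_of(name, picture): "position" ([row, column] in pixels, amid what is visible of it).
The state is a dict: "time_s": time; "joint_pos": joint angles; "qd": joint speeds; "joint_torque": joint torques, N m; "tool_pos": TCP position; "ee_rot": TCP orientation; "force": force on the tool from outside, world axes, zero at the start; "torque": the same for the moment, N m; "width": opening from 0.0 (shut) to 1.0 (fully open).
Only numpy, scipy, OpenCV 4.12 (cv2) and the standard library are available. Lean on these libraries where they do the work, as an engineer would, in place of code of your own. Each camera call takes 0.05 s, during which the arm holds its last target.

## Working session

There is one attempt and no reset: what is moved stays moved. The work goes in short steps, Python scripts to look and compute and a tool call to move; the robot and the scene stay as the last step left them, time stands still between calls to the robot, and variables do not carry over. Pictures are saved under pics/ and viewed, and the job is handed in when it is done.

Besides the shell and the picture viewer there is one more tool, called as name(argument=value, ...), one argument or row to a line, values as JSON. move_arm: Moves the arm, as the interface text tells. Its arguments: {"type":"object","properties":{"targets":{"type":"array","items":{"type":"number","minimum":-1,"maximum":1}},"grip_force":{"type":"number"}},"required":["targets"]}

```bash
mkdir -p pics; cat > h.py <<'E'
import numpy as np, cv2
from cell import robot
from scipy.spatial.transform import Rotation as R
def cloud(p):
    d=p['depth']; v,u=np.mgrid[0:400,0:640]
    K=np.array([[p['fx'],0,p['cx']],[0,p['fy'],p['cy']],[0,0,1.]])
    pts=np.stack([u.ravel(),v.ravel()],1).astype(np.float64).reshape(-1,1,2)
    n=cv2.undistortPoints(pts,K,np.array([p['k1'],0,0,0.])).reshape(400,640,2)
    c=np.dstack([n[...,0]*d,n[...,1]*d,d])
    Rm=cv2.Rodrigues(np.array(p['rvec']))[0]
    return (c-np.array(p['tvec']).ravel())@Rm
E
python3 - <<'E'
from h import *
o=robot.get_obs();print(o)
for n in ['scene','top']:
    p=robot.get_image(n); cv2.imwrite(f'pics/{n}0.png',p['pixels'][...,::-1]); np.savez(f'{n}0.npz',c=cloud(p),px=p['pixels'])
    c=cloud(p)
    for t in ['tall','short_cap','ramekin']:
        for b in robot.boxes_of(t,p)[:3]:
            r,q=map(int,b['position']); print(n,t,b,c[r,q])
E
```

```text
{'time_s': 0.0, 'joint_pos': array([ 1.31019610e+00,  1.16469852e-01,  1.44224435e+00,  1.51496356e-05,
        1.58401910e+00, -3.78094700e-02]), 'qd': array([-0.00079942, -0.00088827,  0.00107639,  0.0003432 ,  0.00066661,
       -0.00010675]), 'joint_torque': array([ 2.36875159e-03, -7.31976056e+01, -6.32492709e+01,  5.39899509e-05,
        6.07155904e-03, -3.89428590e-05]), 'tool_pos': array([0.14910447, 0.65813109, 0.23058605]), 'ee_rot': array([-0.44155368,  0.55281098,  0.44108309,  0.55215584]), 'force': array([-0.87439238, -0.25310475,  0.67035648]), 'torque': array([-0.00260704,  0.06241895, -0.02841196]), 'width': 0.9989578437932555}
scene tall {'position': [269.6, 396.9], 'conf': 0.75} [0.56138461 0.19808812 0.13299578]
scene short_cap {'position': [132.9, 307.7], 'conf': 0.91} [ 0.5226399  -0.1676132   0.14609359]
scene short_cap {'position': [322.2, 368.2], 'conf': 0.54} [0.61164587 0.21267741 0.00473609]
scene ramekin {'position': [320.2, 368.1], 'conf': 0.74} [0.60956674 0.20968594 0.00526282]
top tall {'position': [223.3, 230.4], 'conf': 0.68} [0.53151423 0.16166283 0.1728494 ]
top short_cap {'position': [232.4, 406.4], 'conf': 0.67} [ 0.5146596  -0.17756471  0.14684186]
top ramekin {'position': [191.9, 221.0], 'conf': 0.72} [0.63452059 0.2270874  0.00602163]
```

View pics/scene0.png

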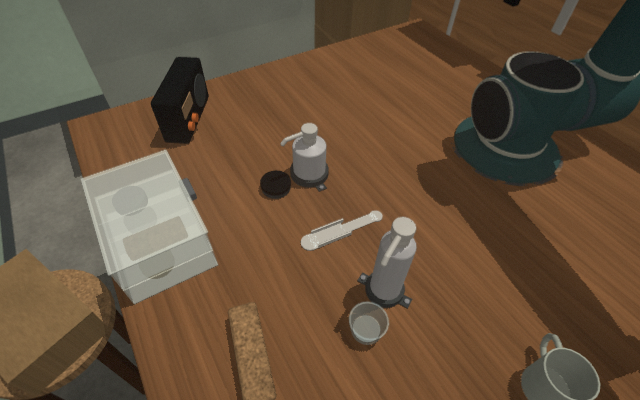

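View pics/top0.png

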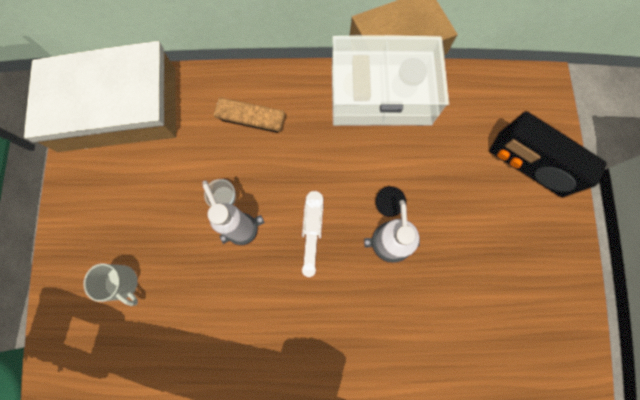

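```bash
python3 - <<'E'
import numpy as np
for n in ['scene','top']:
    z=np.load(n+'0.npz');c=z['c'];px=z['px'].astype(int)
    w=(px.min(-1)>150)
    for lo,hi in [(.208,.224),(.138,.154)]:
        m=(c[...,2]>lo)&(c[...,2]<hi)&(c[...,0]>.35)&(c[...,0]<.75)&(abs(c[...,1])<.3)
        q=c[m]; v,u=np.where(m)
        if len(q): print(n,lo,len(q),q.min(0),q.max(0),np.median(q,0),u.min(),u.max(),v.min(),v.max())
E
```

```text
scene 0.208 587 [0.52736323 0.15645992 0.20806536] [0.60427909 0.20600362 0.21822712] [0.55370709 0.18215523 0.21516665] 384 415 217 259
scene 0.138 408 [ 0.49530783 -0.19624419  0.13800036] [0.57783244 0.2042351  0.15390549] [ 0.54031551 -0.1668958   0.14561772] 283 413 123 267
top 0.208 462 [0.52407307 0.15611783 0.2081049 ] [0.6011442  0.20471107 0.2189245 ] [0.54693823 0.17917388 0.21479255] 204 228 183 224
top 0.138 461 [ 0.49141344 -0.19404528  0.13800306] [0.5744704  0.18480375 0.15377995] [ 0.51657651 -0.1744208   0.14446636] 222 414 203 244
```

The scene camera shows the tall canister's cap at about (403,226), with its spout toward the ramekin at (368,323). The short canister's cap is at (309,130). The top view agrees: tall cap at (218,214), short cap at (405,233). Next I'll fit the cap centre.

```bash
python3 - <<'E'
from h import *
from scipy.optimize import least_squares
cs=[]
for n in ['scene','top']:
    c=np.load(n+'0.npz')['c']
    q=c[(c[...,2]>.2135)&(c[...,2]<.222)&(c[...,0]>.45)&(c[...,0]<.65)&(c[...,1]>.1)&(c[...,1]<.3)]
    print(len(q),q.min(0),q.max(0),np.median(q[:,2]))
    # best disc of radius 19 mm containing most points
    best=max(((np.sum(np.hypot(q[:,0]-x,q[:,1]-y)<.019),x,y) for x in np.arange(.53,.57,.001) for y in np.arange(.16,.2,.001)))
    g=[(x,y) for x in np.arange(.53,.57,.001) for y in np.arange(.16,.2,.001) if np.sum(np.hypot(q[:,0]-x,q[:,1]-y)<.019)>=best[0]-3]
    print(best,np.mean(g,0)); cs.append(np.mean(g,0))
t=np.array([*np.mean(cs,0),.216])
o=robot.get_obs();Rm=R.from_quat(o['ee_rot']).as_matrix()
print(Rm.round(3)); d=t-o['tool_pos'];print(t,d,(Rm.T@d).round(4), (Rm.T@d/.2).round(4))
E
```

```text
370 [0.52736323 0.15645992 0.21352057] [0.59348192 0.19788791 0.21822712] 0.21583350386836933
(np.int64(368), np.float64(0.546), np.float64(0.17500000000000002)) [0.5455 0.175 ]
314 [0.5250789  0.15611783 0.21350242] [0.59379207 0.20051215 0.2189245 ] 0.21533146446432425
(np.int64(310), np.float64(0.543), np.float64(0.17600000000000002)) [0.5426 0.1752]
[[-0.    -0.975  0.221]
 [-0.     0.221  0.975]
 [-1.     0.    -0.   ]]
[0.54405 0.1751  0.216  ] [ 0.3949138  -0.48319649 -0.01520626] [ 0.0153 -0.4919 -0.384 ] [ 0.0763 -2.4595 -1.9201]
```

move_arm(
  targets=[-0.05,-0.12,-0.096,0,1,-0.05,-0.12,-0.096,0,1,-0.05,-0.12,-0.096,0,1,-0.05,-0.12,-0.096,0,1,-0.05,-0.12,-0.096,0,1,0,-0.12,-0.096,0,1,0,-0.12,-0.096,0,1,0,-0.12,-0.096,0,1,0,-0.12,-0.096,0,1,0,-0.12,-0.096,0,1,0,-0.12,-0.096,0,1,0,-0.12,-0.096,0,1,0,-0.12,-0.096,0,1,0,-0.12,-0.096,0,1,0,-0.12,-0.096,0,1,0,-0.12,-0.096,0,1,0,-0.12,-0.096,0,1,0,-0.12,-0.096,0,1,0,-0.12,-0.096,0,1,0,-0.12,-0.096,0,1],
  grip_force=40,
)

```text
time_s: 2.4
tool_pos: [0.5331, 0.1766, 0.2814]
ee_rot: [-0.441, 0.552, 0.441, 0.553]
force: [-0.7, 0.3, 0.2]
width: 0.003
```

```bash
python3 - <<'E'
from h import *
o=robot.get_obs();Rm=R.from_quat(o['ee_rot']).as_matrix()
print(o['time_s'],o['tool_pos'],o['width'],o['force'],Rm.round(3));print((Rm.T@(np.array([.544,.175,.216])-o['tool_pos'])/.2).round(4))
p=robot.get_image('wrist');cv2.imwrite('pics/w1.png',p['pixels'][...,::-1])
p['hand_eye']=np.array(p['hand_eye']);H=p['hand_eye']
p['rvec']=np.zeros(3);p['tvec']=np.zeros(3);c=cloud(p);c=c@H[:3,:3].T+H[:3,3];c=c@Rm.T+o['tool_pos']
q=c[(c[...,2]>.21)&(c[...,2]<.222)&(abs(c[...,0]-.55)<.08)&(abs(c[...,1]-.18)<.08)]
print(len(q))
if len(q):
  print(q.min(0),q.max(0),np.median(q,0))
  g=[(np.sum(np.hypot(q[:,0]-x,q[:,1]-y)<.019),x,y) for x in np.arange(.52,.58,.001) for y in np.arange(.15,.2,.001)];b=max(g);print(b)
E
```

```text
2.4 [0.53307824 0.17660087 0.28144573] 0.0031901713633502695 [-0.69014533  0.34385617  0.15085559] [[ 0.    -0.975  0.221]
 [ 0.     0.221  0.975]
 [-1.    -0.     0.   ]]
[ 0.3272 -0.0549  0.0042]
1982
[0.52567382 0.15524506 0.21000336] [0.60091968 0.20488922 0.21775132] [0.542984   0.17865942 0.21537111]
(np.int64(1656), np.float64(0.544), np.float64(0.17400000000000002))
```

View pics/w1.png

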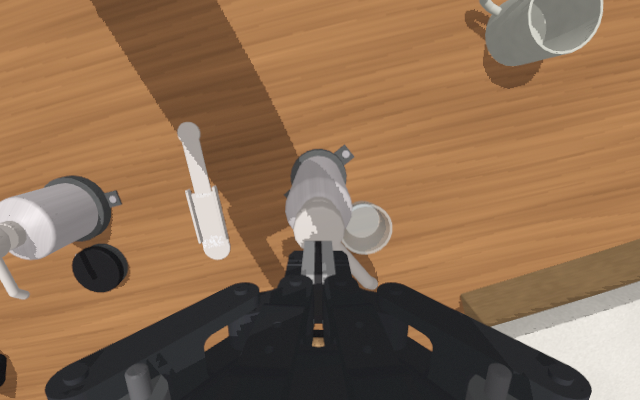

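The wrist view shows the shut fingertips at about (318,250), just above the tall cap at about (318,225). The cap measures (0.544, 0.174), which agrees with the other cameras. I'll centre on it and come down close.

move_arm(
  targets=[0,-0.03,0,0,1,0,-0.025,0.004,0,1,0.07,0,0,0,1,0.07,0,0,0,1,0.07,0,0,0,1,0.05,0,0,0,1,0,0,0,0,1,0,0,0,0,1],
)

```text
time_s: 3.25
tool_pos: [0.5433, 0.1762, 0.2294]
ee_rot: [-0.441, 0.552, 0.441, 0.552]
force: [-0.1, -0.6, 0.4]
width: -0.001
```

move_arm(
  targets=[0.02,0,0,0,1,0.02,0,0,0,1,0.015,0,0,0,1,0.01,0,0,0,1,0.01,0,0,0,1,0.01,0,0,0,1,0,0,0,0,1],
)

```text
time_s: 3.95
tool_pos: [0.5434, 0.1761, 0.2124]
ee_rot: [-0.441, 0.552, 0.441, 0.553]
force: [-1.9, -1.1, 5.2]
width: -0.0
```

The force of 5.2 N matches a press of about 3.6 mm. I'll press on and hold.

move_arm(
  targets=[0.01,0,0,0,1,0.01,0,0,0,1,0.008,0,0,0,1,0,0,0,0,1],
)

```text
time_s: 4.35
tool_pos: [0.5434, 0.1761, 0.2073]
ee_rot: [-0.441, 0.552, 0.441, 0.553]
force: [-3.3, -1.3, 8.2]
width: 0.0
```

move_arm(
  targets=[0.005,0,0,0,1,0.002,0,0,0,1,0,0,0,0,1,0,0,0,0,1,0,0,0,0,1,0,0,0,0,1],
)

```text
time_s: 4.95
tool_pos: [0.5434, 0.1761, 0.2062]
ee_rot: [-0.441, 0.552, 0.441, 0.553]
force: [-3.8, -1.8, 8.6]
width: 0.001
```

move_arm(
  targets=[0.003,0,0,0,1,0.002,0,0,0,1,0,0,0,0,1],
)

```text
time_s: 5.25
tool_pos: [0.5435, 0.1761, 0.2059]
ee_rot: [-0.442, 0.552, 0.441, 0.553]
force: [-6.4, -1.9, 15.6]
width: 0.001
```

The force jumped to 15.6 N, so the cap is on its stop. I'll hold half a second, then lift off.

move_arm(
  targets=[0,0,0,0,1,0,0,0,0,1,0,0,0,0,1,0,0,0,0,1,-0.02,0,0,0,1,-0.03,0,0,0,1,-0.05,0,0,0,1,-0.1,0,0,0,1,-0.1,0,0,0,1,-0.1,-0.1,0,0,1,0,0.2,0.1,0,1,0,0.2,0.1,0,1,0,0.2,0.1,0,1,0,0.2,0.1,0,1,0,0.2,0.1,0,1,0,0,0,0,1,0,0,0,0,1],
)

```text
time_s: 6.95
tool_pos: [0.3894, 0.3139, 0.2847]
ee_rot: [-0.442, 0.552, 0.442, 0.552]
force: [0.0, 0.4, -0.4]
width: 0.002
```

```bash
python3 - <<'E'
from h import *
o=robot.get_obs();print(o['time_s'],o['tool_pos'],o['force'])
for n in ['top','scene']:
    p=robot.get_image(n);c=cloud(p);cv2.imwrite(f'pics/{n}2.png',p['pixels'][...,::-1])
    c0=np.load(n+'0.npz')['c']
    for x,y,lo,hi in [(.544,.175,.195,.225),(.51,-.176,.13,.155)]:
      for k in (c0,c):
        m=(np.hypot(k[...,0]-x,k[...,1]-y)<.016)&(k[...,2]>lo)&(k[...,2]<hi);print(n,m.sum(),np.median(k[m][:,2]) if m.any() else None)
    print([ (b, ) for b in robot.boxes_of('ramekin',p)[:2]])
E
```

```text
6.95 [0.38942897 0.31390112 0.284673  ] [ 0.00780577  0.44896281 -0.4277748 ]
top 243 0.215370662168031
top 244 0.21527528288046754
top 207 0.14550106451631162
top 205 0.1452791385788552
[({'position': [192.2, 221.4], 'conf': 0.74},)]
scene 270 0.21603421439885673
scene 264 0.21609520860679604
scene 122 0.14610850187918434
scene 125 0.14642487304775126
[({'position': [322.6, 367.4], 'conf': 0.74},), ({'position': [231.3, 400.6], 'conf': 0.24},)]
```

View pics/scene2.png

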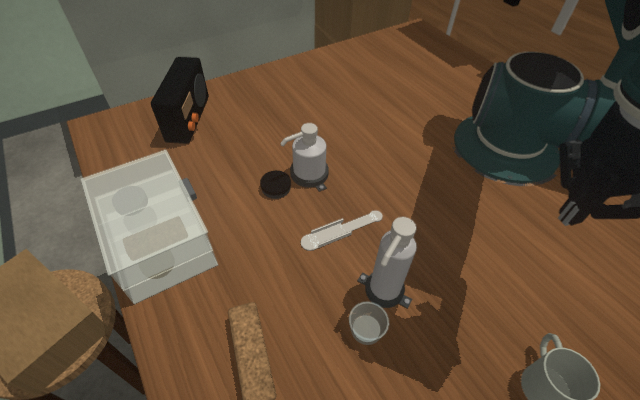

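The picture shows the tall cap back up at (403,226), the ramekin still at (368,323), and the arm clear of everything.

```bash
python3 -c "
from cell import robot
print(robot.job_done())"
```

```text
the job is handed in; nothing more can be done
None
```

The tall canister's pump is primed, and I handed the job in at about 7 s of the 24 s allowed. I centred the shut fingertips on its cap and pressed it straight down to its stop. I held it there for at least 0.5 s, then lifted off and moved the arm clear.

- **Press:** the measured force rose from 5 N to 8.6 N at about 9.6 mm down. It then jumped to 15.6 N, which showed the cap had reached its stop. The highest force I read was 15.6 N, well under the 60 N limit.
- **Caps afterwards:** the tall cap's top was back at 0.215–0.216 m, the same as before pressing. The short canister's cap was unchanged at about 0.146 m.
- **Ramekin:** it showed within about 2.5 pixels of its first detected position in both cameras and looked upright.
- **Arm:** it was clear of everything, and the force reading was about zero.

No check failed. The cameras placed the cap centre within about 3 mm of each other.

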